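# Reset the tart press with the tamper

### The arm

A 6-joint arm with a two-finger parallel gripper is mounted at the origin on the work surface. World frame = base frame: x ahead of the robot, y to its left, z up, the work surface at z = 0. Lengths are in m, angles in rad, forces in N, time in s.
With the tool pointing down it reaches from about 0.35 to 0.975 m from the base axis. Payload 4.9 kg.
Tool frame: the origin (TCP) lies between the finger pads; the fingertips stand 19 mm ahead of it and the grasp point (between the pads) is the TCP; z points along the fingers, y is the line along which they close (so a half turn about z gives the same grasp; the last joint's range is limited). The gripper opens to 85 mm and grips with 20 to 120 N. Pads are 22 mm wide; open, the fingers measure 114 mm over their backs; the gripper's body (76 mm by 85 mm) begins 54 mm behind the grasp point. The pads swing forward as they close: fully open they stand 13 mm farther back than shut.
Start: joints at [-1.421, 0.053, 1.613, -0, 1.476, -0.119], TCP at [0.166, -0.603, 0.25] pointing down, gripper open.
Joint ranges: [-3.01, 3.01], [-1.01, 2.22], [0.06, 2.58], [-1.02, 4.17], [0.09, 2.62], [-3.14, 3.14]. Speed limits (rad/s): [2.57, 2.57, 3.14, 3.14, 3.14, 3.14].

### API

Orientations are given as a rotation vector (axis times angle).
In Python, from station import ctrl gives the robot as it stands. The module is installed in compiled form; this text tells all that it offers.
- The arm moves only by the tool servo_tool, never from a script. Its argument "increments" is a list that holds one entry, the list of rows, each a list of 5 numbers: the finger opening in cm, from 0 to 8.54, then the shift along the tool's x, y, z in cm, then the turn about the tool's z in degrees. A call has 1 to 5 rows; each row is the pose to reach, as a shift and turn from the pose commanded when the call began, along the tool's axes at that moment; what a row does not reach only later rows make up. A row lasts 1/10 s, in which the tool goes at most 50 mm and 8.59 degrees, less where a joint would pass 70% of its speed; a pose out of reach is approached as far as the arm can. A call with a gripper value outside its range is refused whole. The fingers move at their own pace and stop on an object; "newtons" is the grip in N (left out, the last holds). Time passes only in rows, so rows that repeat a pose let the fingers close. It gives the time, the measured TCP pose, the force, the opening and the grip force at its end, in the units of the state.
- ctrl.get_obs(): the state, without advancing time (a new reading comes with each control period).
- ctrl.get_image(name): name is "side" or "top" or "wrist"; returns a dict with "img" (400x640x3 uint8, red, green, blue), "fx", "fy", "cx", "cy" (pixels), "rvec" (rotation vector, rad) and "tvec" (3), from world to camera coordinates, as OpenCV has them; the wrist camera has in their place "mount" (4x4, takes a point from camera to tool coordinates, whose origin is the TCP and whose axes are the flange's). Camera axes: x right, y down, z forward; pixel columns grow to the right and rows downward; lengths in m; the calibration is good to about 2 mm. A picture is of the moment at which its call begins: read the wrist's pose just before it. There is no depth.
- ctrl.finish_job(): hands the job in; it is judged then, once.
The state is a dict: "t": time; "q": joint angles; "dq": joint speeds; "effort": joint torques, N m; "tool_pos": TCP position; "tool_rot": TCP orientation; "contact_force": force on the tool from outside, world axes, zero at the start; "wrist_torque": the same for the moment, N m; "opening": finger opening in m; "grip_force": force on a finger pad.
Only numpy, scipy, OpenCV 4.12 (cv2) and the standard library are available. Lean on these libraries where they do the work, as an engineer would, in place of code of your own. Each camera call takes 0.05 s, during which the arm holds its last target. There are 200 camera calls.

### The job

Swing the clear hood of the tamper case right over so that it stays open, and lift the tamper out of its sloping cradle. Holding the tamper by its handle, press its foot steadily and squarely down on the copper ejector plate of the tart press until the plate bottoms out level and catches, so that it stays down. Then set the tamper down upright on the round cork mat without dropping it, leaving the hood open and the jar and the small white bowl where they are; press only with the tamper, never with the fingers.

Things in the scene. Friction and masses are not known exactly. Their poses are not given: they have to be found in the camera images.
- hood (a joint): Opening angle of the clear plastic hood (outside 176 x 156 x 116 mm high, orange lower edges) over the tamper case. 0 = shut, grows as the front edge swings up and over away from the front; stop at 1.62 rad. It weighs about 0.3 kg, falls shut from below about 0.95 rad and falls open by itself beyond that and then stays open. Fully open it stands behind the hinge, up to about 190 mm high.
- hood_tab (a point): Grip point in the orange tab that sticks out of the hood's front wall near its top: a bar 16 mm wide (along y), 12 mm thick, 36 mm long from the wall. The point lies in mid-width and mid-thickness, 20 mm out from the wall, 106 mm above and 196 mm in front of the hinge line when shut; the hood's top is 10 mm above it. Axes turn with the hood: x from the tab towards the hinge, y along the hinge line, z out of the hood's top.
- hood_hinge (a point): Middle of the hood's hinge line, which runs along the case's y axis, 14 mm above the table. Its axes turn with the hood (y stays along the hinge).
- cradle (a point): Centre of the sloping wooden seat in the tamper case, 34 mm above the table and 62 mm in front of the hinge line; the seat slopes so that the tamper stands on it leaning 28 degrees from vertical towards the case's front (-x of this frame). A 10 mm ledge below and 6 mm cheeks beside keep the tamper's foot there. Axes: those of the case (x from front to hinge, z up). The grey case base is 196 x 164 x 12 mm.
- tamper_mid (a point): Tamper, 90 mm long, about 0.42 kg: flat steel foot 54 mm across and 16 mm thick, thin neck, round wooden handle 29 mm across from 42 to 86 mm above the foot's underside. The point lies on the axis, half-way up, 45 mm above the foot's underside. z points along the axis from foot to handle end. It starts leaning in the cradle under the hood.
- ejector (a joint): How far the press's copper ejector plate is pushed down, m: 0 = up, 0.016 = bottomed out. Its spring pushes back with up to about 14 N near 5 mm, less further down, and beyond about 13.5 mm it pulls the plate down and it catches there and stays down.
- plate_top (a point): Centre of the top face of the round copper ejector plate, 73 mm across, z normal to it. It can tip by up to 0.15 rad on springs if pressed off-centre or out of square. Up, it is flush with the press's collar; down, 16 mm below.
- press_rim (a point): Centre of the mouth of the aluminium collar (inside 76 mm, outside 100 mm across) on top of the fixed tart press, 70 mm above the table. The press's base is 160 x 150 mm. z up.
- mat_top (a point): Centre of the top face of the fixed round cork mat, 100 mm across and 4 mm thick. z up.
- jar_mid (a point): Bystander: amber glass jar 56 mm across, 85 mm high with white cap; point on its axis, 42 mm up.
- ramekin_mid (a point): Bystander: small white bowl 72 mm across, 40 mm high; point on its axis, 20 mm up.
Not all that is in view belongs to the job. Of the things shaped like the part that bears mat_top, the cork one is meant.

How it is judged:
On the way, in this order (a step that is already met when the one before it is completed fails the run):
1. the hood is swung over and stays open by itself (value of joint hood above 1.4 rad and contact force between hood and the fingers below 0.2 N), for 0.2 s.
2. the tamper is lifted out of the cradle in the fingers (distance between tamper_mid and cradle above 0.09 m and contact force between tamper and case below 0.1 N and contact force between tamper and the fingers above 1 N), for 0.1 s.
3. with the held tamper on it, the ejector plate is bottomed out and level (within 4 degrees), the tamper square to it (value of joint ejector above 0.0145 m and angle between plate_top's own z axis and vertical below 0.07 rad and angle between tamper_mid's own z axis and vertical below 0.1 rad and horizontal distance between tamper_mid and plate_top below 0.015 m and z of tamper_mid in the frame of plate_top below 0.049 m and contact force between tamper and the fingers above 1 N), for 0.2 s.
At the end, for the whole second after the job is handed in: The ejector plate is down (14.5 mm or more of its 16 mm) and level within 3 degrees; the hood is open (over 1.4 rad); the tamper stands upright (within 4 degrees) and at rest on the cork mat, its axis within 25 mm of the mat's centre (value of joint ejector above 0.0145 m and angle between plate_top's own z axis and vertical below 0.05 rad and value of joint hood above 1.4 rad and horizontal distance between tamper_mid and mat_top below 0.025 m and z of tamper_mid in the frame of mat_top between 0.041 and 0.049 m and angle between tamper_mid's own z axis and vertical below 0.07 rad and linear speed of tamper below 0.02 m/s); the robot touches nothing.
It fails at once if the fingers press the ejector plate (contact force between plate and the fingers above 1 N).
It fails at once if the tamper is dropped (linear speed of tamper above 0.5 m/s and contact force between tamper and the fingers below 0.1 N).
It fails at once if the plate is hammered (over 60 N) (contact force between tamper and plate above 60 N).
It fails at once if a bystander is moved over 25 mm (distance of any of jar_mid, ramekin_mid from where it was at the start of the episode above 0.025 m).
It also fails if it takes over 54 s, if anything falls off the work surface, if the arm or the gripper's body presses on something with over 40 N, if the wrist force passes 120 N, or if a joint passes its speed limit or range.

## Working session

There is one attempt and no reset: what is moved stays moved. The work goes in short steps, Python scripts to look and compute and a tool call to move; the robot and the scene stay as the last step left them, time stands still between calls to the robot, and variables do not carry over. Pictures are saved under pics/ and viewed, at most 10 in all, crops included, and the job is handed in when it is done.

Besides the shell and the picture viewer there is one more tool, called after ">>>" by a JSON object that holds its "fn" and its "kwargs". servo_tool: Moves the arm, as the interface text tells. Its arguments: {"type":"object","properties":{"increments":{"type":"array"},"newtons":{"type":"number"}},"required":["increments"]}

```bash
mkdir -p pics; cat > h.py <<'E'
import numpy as np, cv2
from scipy.spatial.transform import Rotation as R
from station import ctrl
def snap(name,fn):
    o=ctrl.get_obs(); d=ctrl.get_image(name); np.savez(fn+'.npz',tp=o['tool_pos'],tr=o['tool_rot'],**d)
    cv2.imwrite(fn+'.png',d['img'][:,:,::-1]); return d
def load(fn): return dict(np.load(fn+'.npz'))
def cam(d):
    if 'mount' in d:
        T=np.eye(4);T[:3,:3]=R.from_rotvec(d['tr']).as_matrix();T[:3,3]=d['tp'];M=T@d['mount'];return M[:3,:3],M[:3,3]
    A=R.from_rotvec(np.ravel(d['rvec'])).as_matrix();return A.T,-A.T@np.ravel(d['tvec'])
def ray(d,u,v):
    A,c=cam(d);r=A@np.array([(u-d['cx'])/d['fx'],(v-d['cy'])/d['fy'],1.]);return c,r
def onz(d,u,v,z):
    c,r=ray(d,u,v);return c+r*(z-c[2])/r[2]
def proj(d,P):
    A,c=cam(d);p=A.T@(np.asarray(P)-c);return p[0]/p[2]*d['fx']+d['cx'],p[1]/p[2]*d['fy']+d['cy']
def tri(d1,p1,d2,p2):
    c1,r1=ray(d1,*p1);c2,r2=ray(d2,*p2)
    s=np.linalg.lstsq(np.c_[r1,-r2],c2-c1,rcond=None)[0];a=c1+r1*s[0];b=c2+r2*s[1];return (a+b)/2,np.linalg.norm(a-b)
E
python3 - <<'E'
from h import *
a=snap('top','pics/top0');b=snap('side','pics/side0')
for d in(a,b):print(cam(d)[1],cam(d)[0][:,2],d['fx'])
o=ctrl.get_obs();print(o['tool_pos'],o['tool_rot'],o['t'],R.from_rotvec(o['tool_rot']).as_matrix())
E
```

```text
[ 0.45537431 -0.02868393  1.23392541] [ 0.03947039  0.01897839 -0.99904049] 489.8924829560644
[ 0.41278629 -0.60791332  0.72709821] [ 0.11301008  0.69164421 -0.71334214] 378.8810912340866
[ 0.16591952 -0.60201865  0.24917758] [-3.11138999e+00 -4.20759935e-01  6.12913759e-05] 0.1 [[ 9.64081436e-01  2.65606665e-01 -2.90824215e-04]
 [ 2.65606738e-01 -9.64079667e-01  1.85921911e-03]
 [ 2.13443273e-04 -1.86968350e-03 -9.99998229e-01]]
```

View pics/top0.png

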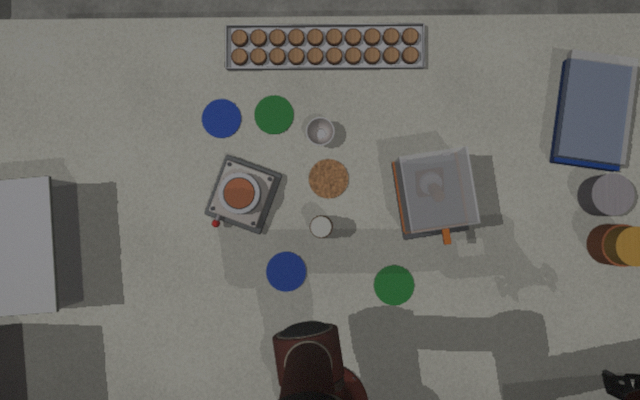

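View pics/side0.png

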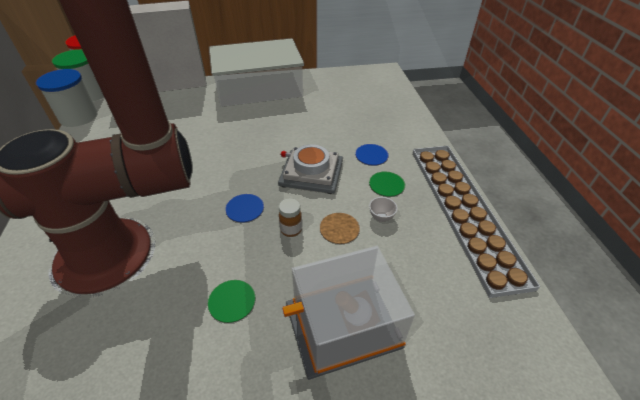

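The top view shows two blue discs (222,118),(286,271), two green discs (274,115),(394,285) and one cork disc (329,178). The cork disc is the mat, since it is the only cork-textured one. The press is at (239,193), the hood at (440,190) with its tab at (446,236), the jar at (321,226) and the bowl at (320,130). I'll confirm the mat and the tab in one crop.

```bash
python3 - <<'E'
from h import *
t=load('pics/top0');s=load('pics/side0')
c=t['img'][100:260,200:490];cv2.imwrite('pics/crop0.png',cv2.resize(c,None,fx=2.7,fy=2.7,interpolation=cv2.INTER_CUBIC)[:,:,::-1])
for nm,d in(('top',t),('side',s)):
    h=cv2.cvtColor(d['img'],cv2.COLOR_RGB2HSV)
    for lab,lo,hi in(('orange',(8,170,90),(20,255,255)),('copper',(4,90,60),(16,200,255)),('cork',(8,60,90),(20,170,255))):
        m=cv2.inRange(h,lo,hi)
        n,_,st,ce=cv2.connectedComponentsWithStats(m)
        for i in range(1,n):
            if st[i,4]>25 and 100<ce[i][1]<380 and 190<ce[i][0]<500: print(nm,lab,st[i],ce[i].round(1))
E
```

```text
top orange [442 229   9  15  87] [446.1 236.1]
top copper [ 309  160   39   38 1173] [328.2 178.4]
top copper [392 162  16  72 187] [398.5 197.9]
top copper [224 178  30  31 718] [238.6 192.7]
top copper [441 228  10  17 120] [446.  235.6]
top copper [277 341  20  19 120] [284.2 348. ]
top copper [344 372  10  10  51] [348.6 376.9]
top cork [ 309  159   40   40 1228] [328.1 178.2]
top cork [392 161  17  73 191] [398.5 197.3]
top cork [224 178  30  30 709] [238.4 192.6]
top cork [442 228  10  17  47] [446.1 236. ]
side orange [283 299  34  73 296] [297.  318.5]
side orange [318 343  87  30 228] [360.3 357.8]
side copper [298 147  26  17 339] [310.8 155.3]
side copper [436 150  20  19 184] [445.2 159.4]
side copper [421 152  20  19 195] [429.7 161.2]
side copper [449 170  29  35 354] [462.7 187.6]
side copper [432 172  15  10 111] [438.6 176.7]
side copper [439 183  15  11 121] [445.5 188.4]
side copper [446 195  16  12 135] [452.7 200.8]
side copper [470 206  17  13 145] [477.9 212.1]
side copper [453 208  17  13 148] [460.2 214.3]
side copper [279 213  22  13 177] [290.  219.8]
side 
[... 740 characters left out ...]
5.2 174.4]
side cork [432 172  15   9  98] [439.  176.2]
side cork [439 183  15  10 105] [445.9 188. ]
side cork [456 182  15  10 107] [462.7 186.2]
side cork [463 194  16  10 117] [470.3 198.5]
side cork [445 196  16  10 118] [452.9 200.5]
side cork [470 206  17  12 131] [478.3 211.7]
side cork [453 209  16  11 130] [460.4 213.9]
side cork [320 213  40  31 988] [339.3 227.8]
side cork [479 220  17  12 146] [487.2 225.7]
side cork [461 222  16  12 143] [468.7 227.9]
side cork [488 235  18  13 160] [496.7 240.9]
side cork [469 237  18  13 162] [477.7 243.4]
side cork [479 253  17  14 178] [487.  259.9]
side cork [489 270  19  16 206] [497.4 277.8]
side cork [299 314 107  58 230] [343.9 350.5]
```

View pics/crop0.png

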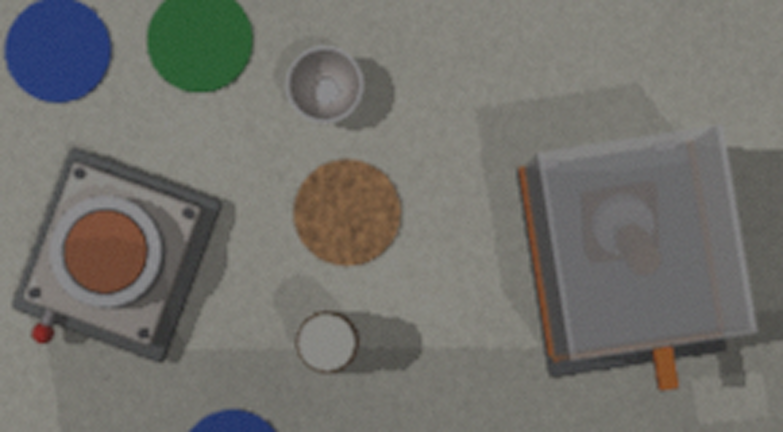

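The crop confirms the cork mat at top px (328,178), with the blue and green discs as decoys. The orange tab is at (446,236), and the tamper shows through the hood with its handle leaning toward the front.

```bash
cat > m.py <<'E'
from h import *
t=load('pics/top0');s=load('pics/side0')
def mask(d,lo,hi,x0,x1,y0,y1):
    m=cv2.inRange(cv2.cvtColor(d['img'],cv2.COLOR_RGB2HSV),lo,hi);k=np.zeros_like(m);k[y0:y1,x0:x1]=m[y0:y1,x0:x1];return k
def pts(m): return np.argwhere(m>0)[:,::-1].astype(np.float32)
def ln(p,d,z):
    q=np.array([onz(d,u,v,z)[:2] for u,v in p],np.float32);l=cv2.fitLine(q,cv2.DIST_HUBER,0,.001,.001).ravel();return l
p=pts(mask(t,(4,90,60),(20,255,255),390,410,160,240));
l=ln(p,t,.016);print('strip yaw(top)',np.degrees(np.arctan2(l[1],l[0])),l[2:])
p=pts(mask(s,(4,90,60),(20,255,255),320,410,340,375));l=ln(p,s,.016);print('right strip yaw(side)',np.degrees(np.arctan2(l[1],l[0])),l[2:])
ts=mask(s,(8,150,60),(20,255,255),280,303,298,318);q=pts(ts);print('tab side',q.min(0),q.max(0),q.mean(0))
tt=pts(mask(t,(4,90,60),(20,255,255),438,455,226,250));l=ln(tt,t,.126);print('tab yaw',np.degrees(np.arctan2(l[1],l[0])))
qt=tt.mean(0);print('tab mean top @.126',onz(t,*qt,.126),'tri',tri(t,qt,s,q.mean(0)))
for n in((445.8,245),(445.8,228.5)):print('tab end/root',onz(t,*n,.126))
print('mat',onz(t,328.2,178.4,.004),onz(s,339.3,228,.004))
print('plate',onz(t,238.6,192.7,.07),onz(s,310.8,155.3,.07))
print('jar',onz(t,321,226,.085),'bowl',onz(t,319,130,.04))
# tamper handle end blob guess
print('handle',onz(t,437.5,193,.1))
E
python3 m.py
```

```text
strip yaw(top) 8.861731 [ 0.5131947  -0.18331985]
right strip yaw(side) 8.6407995 [ 0.5439552  -0.33847564]
tab side [283. 298.] [302. 317.] [293.05804 308.6384 ]
tab yaw 7.5514097
tab mean top @.126 [ 0.42283857 -0.27531682  0.126     ] tri (array([ 0.42381125, -0.27684854,  0.11943878]), np.float64(0.0023347738980055237))
tab end/root [ 0.4017718  -0.27454378  0.126     ]
tab end/root [ 0.43877265 -0.27495193  0.126     ]
mat [ 0.56326586 -0.00869035  0.004     ] [ 0.56594849 -0.01359391  0.004     ]
plate [0.52391271 0.20429691 0.07      ] [0.52613617 0.19989933 0.07      ]
jar [0.4443641  0.00704781 0.085     ] bowl [0.67929256 0.013117   0.04      ]
handle [ 0.52024877 -0.26255732  0.1       ]
```

>>> {"fn": "servo_tool", "kwargs": {"increments": [[[6, 4, -3.1, 0, 0], [6, 8, -6.2, 0, 0], [6, 12, -9.3, 0, 0], [6, 16.2, -12.4, 0, 0], [6, 16.2, -12.4, 0, 0]]], "newtons": 40}}

```text
t: 0.6
tool_pos: [0.2917, -0.4361, 0.2497]
tool_rot: [-3.11, -0.429, -0.002]
contact_force: [-0.3, -0.2, 0.0]
opening: 0.06
grip_force: 0.0
```

>>> {"fn": "servo_tool", "kwargs": {"increments": [[[6, 4, -3.1, 0, 3], [6, 8, -6.2, 0, 6.7], [6, 12, -9.3, 0, 6.7], [6, 16.2, -12.4, 0, 6.7], [6, 16.2, -12.4, 0, 6.7]]]}}

```text
t: 1.1
tool_pos: [0.4146, -0.2738, 0.25]
tool_rot: [-3.13, -0.248, -0.001]
contact_force: [0.0, 0.1, -0.2]
opening: 0.0599
grip_force: 0.0
```

```bash
cat > d.py <<'E'
# delta from current tool pose to world target, in tool cm; argv x y z yaw_deg
from h import *;import sys
o=ctrl.get_obs();M=R.from_rotvec(o['tool_rot']).as_matrix();t=np.array(list(map(float,sys.argv[1:4])))
yaw=np.degrees(np.arctan2(M[1,0],M[0,0]));print('t',round(o['t'],2),'pos',np.round(o['tool_pos'],4),'yaw',round(yaw,2),'F',np.round(o['contact_force'],1),'open',round(o['opening'],4),'grip',round(o['grip_force'],1))
print('shift cm',np.round(M.T@(t-o['tool_pos'])*100,2),'turn',round(yaw-float(sys.argv[4]),2))
E
python3 - <<'E'
from h import *
w=snap('wrist','pics/w1')
m=cv2.inRange(cv2.cvtColor(w['img'],cv2.COLOR_RGB2HSV),(6,150,60),(20,255,255))
n,_,st,ce=cv2.connectedComponentsWithStats(m)
for i in range(1,n):
    if st[i,4]>60: print(st[i],ce[i].round(1),onz(w,*ce[i],.126))
print('pred tab',proj(w,(.4225,-.276,.126)))
E
python3 d.py .4136 -.2774 .12 8.7
```

```text
t 1.15 pos [ 0.4137 -0.2753  0.25  ] yaw 8.97 F [ 0.  -0.8  0.1] open 0.0599 grip 0.0
shift cm [-0.04  0.21 13.  ] turn 0.27Traceback (most recent call last):
  File "<stdin>", line 6, in <module>
  File "h.py", line 15, in onz
    c,r=ray(d,u,v);return c+r*(z-c[2])/r[2]
        ~~~^^^^^^^
  File "h.py", line 13, in ray
    A,c=cam(d);r=A@np.array([(u-d['cx'])/d['fx'],(v-d['cy'])/d['fy'],1.]);return c,r
        ~~~^^^
  File "h.py", line 10, in cam
    T=np.eye(4);T[:3,:3]=R.from_rotvec(d['tr']).as_matrix();T[:3,3]=d['tp'];M=T@d['mount'];return M[:3,:3],M[:3,3]
                                       ~^^^^^^
KeyError: 'tr'
```

View pics/w1.png

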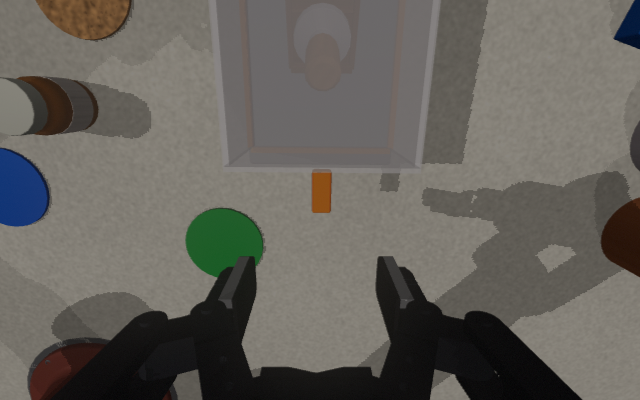

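The wrist view shows the tab at (321,192), aligned with the fingers, and the hood wall is square to the image. The tamper is visible under the hood with its handle at (323,62).

```bash
sed -i 's/\[:,:,::-1\]); return d/[:,:,::-1]); return load(fn)/' h.py; python3 - <<'E'
from h import *
w=load('pics/w1')
m=cv2.inRange(cv2.cvtColor(w['img'],cv2.COLOR_RGB2HSV),(6,150,60),(20,255,255))
p=np.argwhere(m[150:230,300:345])[:,::-1]+[300,150];print(p.min(0),p.max(0),p.mean(0))
print('tab top mean',onz(w,*p.mean(0),.126),'end',onz(w,321,212,.126),'root',onz(w,321,170,.126))
A=onz(w,229,165,.13);B=onz(w,420,168,.13);print('wall top',A,B,'yaw',np.degrees(np.arctan2(-(B-A)[0],(B-A)[1]))) 
E
```

```text
[312 173] [330 212] [320.98807947 192.37218543]
tab top mean [ 0.42278531 -0.27758162  0.126     ] end [ 0.40589099 -0.28038825  0.126     ] root [ 0.44120524 -0.27454223  0.126     ]
wall top [ 0.43464152 -0.20256632  0.13      ] [ 0.45593629 -0.3508463   0.13      ] yaw -171.82752171712744
```

>>> {"fn": "servo_tool", "kwargs": {"increments": [[[6, 0, 0.3, 4.5, 0.3], [6, 0, 0.3, 9, 0.3], [6, 0, 0.3, 13.1, 0.3], [6, 0, 0.3, 13.1, 0.3], [6, 0, 0.3, 13.1, 0.3]]]}}

```text
t: 1.65
tool_pos: [0.4122, -0.2812, 0.1193]
tool_rot: [-3.132, -0.228, 0.002]
contact_force: [-0.2, 0.3, 0.5]
opening: 0.06
grip_force: 0.0
```

>>> {"fn": "servo_tool", "kwargs": {"increments": [[[1, 0, 0, 0, 0], [1, 0, 0, 0, 0], [1, 0, 0, 0, 0], [1, 0, 0, 0, 0], [1, 0, 0, 0, 0]]], "newtons": 28}}

```text
t: 2.15
tool_pos: [0.4136, -0.2785, 0.1219]
tool_rot: [-3.128, -0.231, -0.002]
contact_force: [-3.0, 11.2, 11.5]
opening: 0.0152
grip_force: 30.6
```

```bash
python3 d.py .4145 -.2786 .118 8.7
```

```text
t 2.15 pos [ 0.4136 -0.2785  0.1219] yaw 8.43 F [-3.  11.2 11.5] open 0.0152 grip 30.6
shift cm [0.08 0.03 0.39] turn -0.27
```

>>> {"fn": "servo_tool", "kwargs": {"increments": [[[1, 1.0, 0, -1.7, 0], [1, 2.2, 0, -3.4, 0], [1, 3.4, 0, -4.9, 0], [1, 4.9, 0, -6.3, 0], [1, 6.4, 0, -7.6, 0]]]}}

```text
t: 2.65
tool_pos: [0.4757, -0.269, 0.1957]
tool_rot: [-3.129, -0.231, 0.005]
contact_force: [-0.9, 4.5, -4.0]
opening: 0.0151
grip_force: 29.4
```

>>> {"fn": "servo_tool", "kwargs": {"increments": [[[1, 1.6, 0, -1.1, 0], [1, 3.4, 0, -2.1, 0], [1, 5.2, 0, -3.0, 0], [1, 7.1, 0, -3.7, 0], [1, 9.0, 0, -4.2, 0]]]}}

```text
t: 3.15
tool_pos: [0.5653, -0.2555, 0.2379]
tool_rot: [-3.129, -0.231, 0.004]
contact_force: [-2.9, 6.1, -0.7]
opening: 0.015
grip_force: 30.5
```

```bash
python3 d.py .4145 -.2786 .118 8.7; python3 -c "
from h import *;snap('side','pics/s2')"
```

```text
t 3.15 pos [ 0.5653 -0.2555  0.2379] yaw 8.46 F [-2.9  6.1 -0.7] open 0.015 grip 30.5
shift cm [-15.23   0.12  12.02] turn -0.24
```

View pics/s2.png

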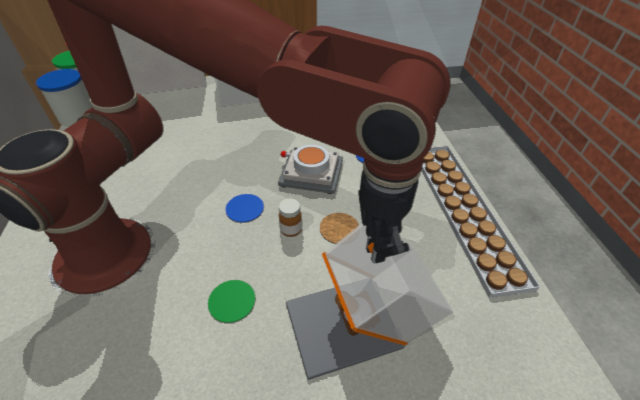

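The hood is held by its tab at (372,247) and stands about 50° open. I'll continue the arc.

>>> {"fn": "servo_tool", "kwargs": {"increments": [[[1, 2.0, 0, -0.3, 0], [1, 4.0, 0, -0.5, 0], [1, 6.0, 0, -0.5, 0], [1, 8.0, 0, -0.3, 0], [1, 9.9, 0, 0, 0]]]}}

```text
t: 3.7
tool_pos: [0.6638, -0.2407, 0.2382]
tool_rot: [-3.129, -0.232, 0.002]
contact_force: [-2.1, 6.9, -0.3]
opening: 0.0156
grip_force: 32.0
```

>>> {"fn": "servo_tool", "kwargs": {"increments": [[[1, 1.9, 0, 0.5, 0], [1, 3.6, 0, 1.1, 0], [1, 3.6, 0, 1.1, 0], [5, 3.6, 0, 1.1, 0], [5, 3.6, 0, 1.1, 0]]]}}

```text
t: 4.2
tool_pos: [0.6992, -0.2383, 0.2273]
tool_rot: [3.132, 0.23, 0.002]
contact_force: [-0.4, -0.1, -1.0]
opening: 0.0437
grip_force: 0.0
```

>>> {"fn": "servo_tool", "kwargs": {"increments": [[[6, 0, 0, 0, 0], [6, 0, 0, -4, 0], [6, 0, 0, -8, 0], [6, -5, 0, -8, 0], [6, -10, 0, -8, 0]]]}}

```text
t: 4.7
tool_pos: [0.6, -0.2537, 0.3092]
tool_rot: [3.13, 0.231, 0.006]
contact_force: [-1.0, -0.2, 0.5]
opening: 0.06
grip_force: 0.0
```

```bash
python3 -c "
from h import *;snap('side','pics/s3');snap('wrist','pics/w3');snap('top','pics/t3')"; python3 d.py .525 -.26 .26 8.7
```

```text
t 4.85 pos [ 0.5972 -0.2532  0.3059] yaw 8.25 F [ 0.9 -0.1  0.2] open 0.0599 grip 0.0
shift cm [-7.23 -0.36  4.59] turn -0.45
```

View pics/w3.png

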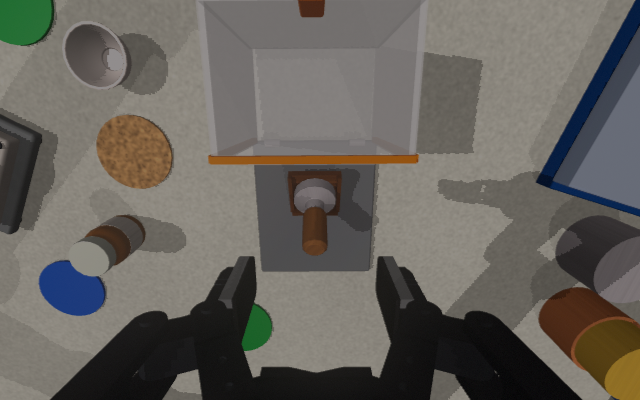

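View pics/s3.png

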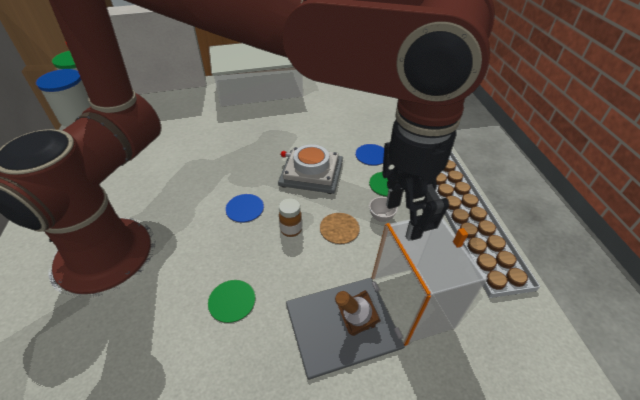

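The hood stands fully open, with its orange edge vertical in the side view. The tamper is free in the cradle: its handle runs (314,210)–(314,250) in the wrist view and is near (346,302) in the side view.

```bash
python3 - <<'E'
from h import *
w=load('pics/w3');s=load('pics/s3')
c=np.array([.9885*0+np.cos(np.radians(8.5)),np.sin(np.radians(8.5)),0])
H=np.array([.6152,-.2479,.014])
def ax(h): return H-.062*c+[0,0,.020]+h*(np.cos(np.radians(28))*np.array([0,0,1])-np.sin(np.radians(28))*c)
for h in(42,64,86):print(h,ax(h/1000).round(4),'w',np.round(proj(w,ax(h/1000)),1),'s',np.round(proj(s,ax(h/1000)),1))
for d,b in((w,(290,340,195,260)),(s,(325,375,280,325))):
    hs=cv2.cvtColor(d['img'],cv2.COLOR_RGB2HSV);m=cv2.inRange(hs,(4,100,60),(16,255,255));k=m*0;k[b[2]:b[3],b[0]:b[1]]=m[b[2]:b[3],b[0]:b[1]]
    n,_,st,ce=cv2.connectedComponentsWithStats(k)
    for i in range(1,n):
        if st[i,4]>30:print(st[i],ce[i].round(1))
    cv2.imwrite('pics/mk%d.png'%b[0],k)
E
python3 d.py .5243 -.2618 .0905 8.7
```

```text
42 [ 0.5344 -0.26    0.0711] w [313.5 216.2] s [350.2 305. ]
64 [ 0.5242 -0.2615  0.0905] w [313.4 230.5] s [345.7 301.3]
86 [ 0.5139 -0.263   0.1099] w [313.4 246.1] s [341.  297.4]
[290 195   4  17  40] [291.3 204. ]
[293 207  34  48 963] [312.7 231.1]
[336 291  22  34 361] [345.9 303. ]
[355 291  20  34 146] [368.5 306.8]
t 4.85 pos [ 0.5972 -0.2532  0.3059] yaw 8.25 F [ 0.9 -0.1  0.2] open 0.0599 grip 0.0
shift cm [-7.31 -0.19 21.54] turn -0.45
```

>>> {"fn": "servo_tool", "kwargs": {"increments": [[[6, -4, -0.1, 0, -0.4], [6, -7.3, -0.1, 2, -0.4], [6, -7.3, -0.1, 7, -0.4], [6, -7.3, -0.1, 12, -0.4], [6, -7.3, -0.1, 15, -0.4]]]}}

```text
t: 5.35
tool_pos: [0.5267, -0.2619, 0.1529]
tool_rot: [-3.13, -0.24, 0.004]
contact_force: [-0.3, -0.3, -1.2]
opening: 0.0601
grip_force: 0.0
```

>>> {"fn": "servo_tool", "kwargs": {"increments": [[[6, 0, 0, 3, 0], [6, 0, 0, 5, 0], [6, 0, 0, 6.4, 0], [6, 0, 0, 6.4, 0], [6, 0, 0, 6.4, 0]]]}}

```text
t: 5.85
tool_pos: [0.5285, -0.2629, 0.0933]
tool_rot: [3.131, 0.241, 0.002]
contact_force: [0.3, -1.0, 0.0]
opening: 0.06
grip_force: 0.0
```

```bash
python3 d.py .5243 -.2618 .0905 8.7
```

```text
t 5.85 pos [ 0.5285 -0.2629  0.0933] yaw 8.81 F [ 0.3 -1.   0. ] open 0.06 grip 0.0
shift cm [-0.4  -0.17  0.28] turn 0.11
```

Make a small correction, then close and lift straight up.

>>> {"fn": "servo_tool", "kwargs": {"increments": [[[6, -0.4, -0.1, 0.2, 0], [6, -0.4, -0.1, 0.2, 0], [2, -0.4, -0.1, 0.2, 0], [2, -0.4, -0.1, 0.2, 0], [2, -0.4, -0.1, 0.2, 0]]], "newtons": 40}}

```text
t: 6.35
tool_pos: [0.5236, -0.2621, 0.091]
tool_rot: [3.132, 0.241, 0.0]
contact_force: [-1.5, 2.0, 2.3]
opening: 0.0283
grip_force: 39.5
```

>>> {"fn": "servo_tool", "kwargs": {"increments": [[[2, 0, 0, 0, 0], [2, 0, 0, 0, 0], [2, 0, 0, 0, 0], [2, 0, 0, -1, 0], [2, 0, 0, -2, 0]]]}}

```text
t: 6.85
tool_pos: [0.5223, -0.2613, 0.109]
tool_rot: [-3.13, -0.241, 0.004]
contact_force: [0.5, -0.9, -4.7]
opening: 0.0282
grip_force: 40.0
```

>>> {"fn": "servo_tool", "kwargs": {"increments": [[[2, 0, 0, -3, 0], [2, 0, 0, -6, 0], [2, 0, 0, -9, 0], [2, 0, 0, -12, 0], [2, 0, 0, -12, 0]]]}}

```text
t: 7.35
tool_pos: [0.5257, -0.2635, 0.2361]
tool_rot: [3.126, 0.241, 0.013]
contact_force: [1.4, -1.4, -3.2]
opening: 0.0281
grip_force: 40.5
```

```bash
python3 -c "
from h import *;snap('wrist','pics/w4');snap('side','pics/s4')
a=cv2.imread('pics/w4.png');b=cv2.imread('pics/s4.png')[110:310,280:520];cv2.imwrite('pics/c4.png',cv2.hconcat([a[:,200:440],cv2.resize(b,(480,400))]))"; python3 d.py .5646 -.011 .20 8.7
```

```text
t 7.45 pos [ 0.5233 -0.262   0.23  ] yaw 8.8 F [ 0.  -0.9 -6. ] open 0.0282 grip 40.3
shift cm [  7.92 -24.18   2.99] turn 0.1
```

View pics/c4.png

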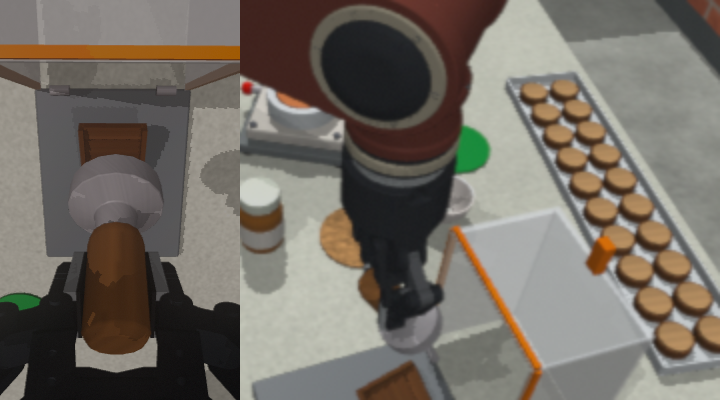

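The tamper is held by its handle, still tilted about 28° with the foot forward at wrist px (315,190). I'll check the tilt and work out the arc that stands it upright on the mat.

```bash
cat > tilt.py <<'E'
from h import *;import sys
w=load(sys.argv[1]);G=float(sys.argv[2]);M=R.from_rotvec(w['tr']).as_matrix()
for f in map(float,sys.argv[3].split(',')):
    a=np.radians(f);ax=lambda h,r=0:w['tp']+M@(np.array([-np.sin(a),0,-np.cos(a)])*(h-G)+np.array([np.cos(a),0,-np.sin(a)])*r)
    print(f,'end',np.round(proj(w,ax(.086)),0),'foot far rim top',np.round(proj(w,ax(.016,.027)),0),'near bot rim',np.round(proj(w,ax(0,-.027)),0),'far bot',np.round(proj(w,ax(0,.027)),0))
E
python3 tilt.py pics/w4 .0645 20,24,28,32
python3 d.py .5316 -.0161 .1 8.8
```

```text
20.0 end [314. 331.] foot far rim top [314. 177.] near bot rim [315. 231.] far bot [314. 161.]
24.0 end [314. 333.] foot far rim top [314. 174.] near bot rim [315. 224.] far bot [314. 156.]
28.0 end [314. 335.] foot far rim top [314. 171.] near bot rim [315. 218.] far bot [314. 151.]
32.0 end [314. 336.] foot far rim top [314. 169.] near bot rim [315. 211.] far bot [314. 147.]
t 7.45 pos [ 0.5233 -0.262   0.23  ] yaw 8.8 F [ 0.  -0.9 -6. ] open 0.0282 grip 40.3
shift cm [  4.58 -24.18  12.99] turn -0.0
```

>>> {"fn": "servo_tool", "kwargs": {"increments": [[[2, 0.8, -4.5, 0, 0], [2, 1.7, -9, 0, 0], [2, 2.6, -13.5, 0, 0], [2, 3.5, -18, 0, 0], [2, 4.2, -22, 0, 0]]]}}

```text
t: 7.95
tool_pos: [0.5294, -0.0358, 0.2266]
tool_rot: [-3.13, -0.241, 0.008]
contact_force: [0.2, -0.0, -4.5]
opening: 0.028
grip_force: 41.0
```

>>> {"fn": "servo_tool", "kwargs": {"increments": [[[2, 0.4, -2.2, 0, 0], [2, 0.4, -2.2, 4, 0], [2, 0.4, -2.2, 8, 0], [2, 0.4, -2.2, 12, 0], [2, 0.4, -2.2, 13, 0]]]}}

```text
t: 8.45
tool_pos: [0.5254, -0.0147, 0.0916]
tool_rot: [-3.128, -0.241, 0.024]
contact_force: [-0.9, 1.0, -5.6]
opening: 0.0279
grip_force: 41.1
```

>>> {"fn": "servo_tool", "kwargs": {"increments": [[[2, 0, 0, 0.6, 0], [2, 0, 0, 1.2, 0], [2, 0, 0, 1.8, 0], [2, 0, 0, 2.2, 0], [2, 0, 0, 2.2, 0]]]}}

```text
t: 8.95
tool_pos: [0.5321, -0.016, 0.0787]
tool_rot: [3.132, 0.241, 0.001]
contact_force: [-0.2, 0.7, -4.9]
opening: 0.028
grip_force: 41.2
```

```bash
python3 d.py .5316 -.0161 .0736 8.8
```

```text
t 8.95 pos [ 0.5321 -0.016   0.0787] yaw 8.8 F [-0.2  0.7 -4.9] open 0.028 grip 41.2
shift cm [-0.06  0.01  0.51] turn -0.0
```

>>> {"fn": "servo_tool", "kwargs": {"increments": [[[2, 0, 0, 0.3, 0], [2, 0, 0, 0.5, 0], [2, 0, 0, 0.6, 0], [2, 0, 0, 0.65, 0], [2, 0, 0, 0.65, 0]]], "newtons": 20}}

```text
t: 9.45
tool_pos: [0.5324, -0.0159, 0.0728]
tool_rot: [3.132, 0.241, 0.001]
contact_force: [-2.0, 0.2, 3.5]
opening: 0.0278
grip_force: 41.9
```

```bash
python3 d.py .5316 -.0161 .0736 8.8
```

```text
t 9.45 pos [ 0.5324 -0.0159  0.0728] yaw 8.81 F [-2.   0.2  3.5] open 0.0278 grip 41.9
shift cm [-0.08  0.   -0.08] turn 0.01
```

>>> {"fn": "servo_tool", "kwargs": {"increments": [[[2, 0.4, 0, 0, 0], [2, 0.8, 0, 0, 0], [2, 1.2, 0, 0, 0], [2, 1.6, 0, 0.05, 0], [2, 1.6, 0, 0.05, 0]]], "newtons": 20}}

```text
t: 9.95
tool_pos: [0.5493, -0.0137, 0.0728]
tool_rot: [3.131, 0.241, 0.005]
contact_force: [-0.7, -0.5, 3.1]
opening: 0.028
grip_force: 41.9
```

```bash
python3 -c "
from h import *;snap('wrist','pics/w5')"; python3 d.py .5646 -.011 .0685 8.8; python3 tilt.py pics/w5 .0645 10,15,20,28
```

```text
t 10.0 pos [ 0.5493 -0.0137  0.0728] yaw 8.8 F [-0.7  0.   3.5] open 0.028 grip 42.0
shift cm [ 1.55 -0.03  0.43] turn -0.0
10.0 end [314. 326.] foot far rim top [314. 187.] near bot rim [315. 249.] far bot [314. 175.]
15.0 end [314. 329.] foot far rim top [314. 182.] near bot rim [315. 240.] far bot [314. 168.]
20.0 end [314. 331.] foot far rim top [314. 177.] near bot rim [315. 231.] far bot [314. 161.]
28.0 end [314. 335.] foot far rim top [314. 171.] near bot rim [315. 218.] far bot [314. 151.]
```

View pics/w5.png

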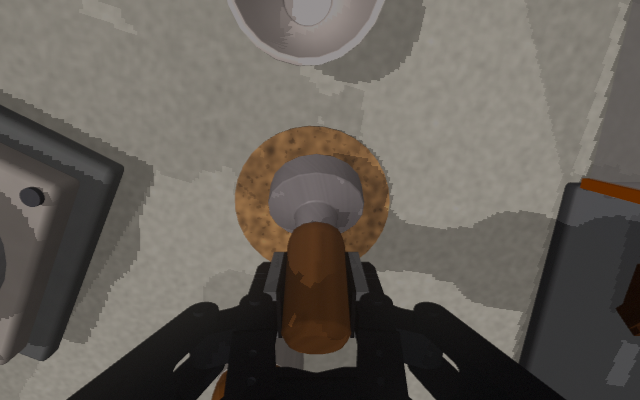

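The foot slid across the cork and the tamper is still tilted (far rim at (316,155)). I'll reduce the real grip in small opening steps so it can pivot.

>>> {"fn": "servo_tool", "kwargs": {"increments": [[[2.6, 0, 0, -0.4, 0], [2.7, 0, 0, -0.4, 0], [2.7, 0, 0, -0.4, 0]]], "newtons": 20}}

```text
t: 10.3
tool_pos: [0.5467, -0.0133, 0.0742]
tool_rot: [-3.132, -0.241, 0.003]
contact_force: [-0.8, -0.2, -4.7]
opening: 0.0279
grip_force: 41.2
```

>>> {"fn": "servo_tool", "kwargs": {"increments": [[[2.75, 0, 0, 0, 0], [2.75, 0, 0, 0, 0]]], "newtons": 20}}

```text
t: 10.5
tool_pos: [0.5472, -0.0133, 0.0746]
tool_rot: [-3.132, -0.241, 0.002]
contact_force: [0.2, -0.0, -3.8]
opening: 0.0281
grip_force: 41.2
```

```bash
python3 -c "
from h import *;w=snap('wrist','pics/w6')
g=cv2.cvtColor(w['img'],cv2.COLOR_RGB2HSV);print(g[120:240:4,316].tolist())"; python3 d.py .5646 -.011 .0685 8.8
```

```text
[[21, 25, 130], [15, 135, 108], [15, 135, 108], [15, 135, 100], [15, 136, 126], [15, 133, 128], [15, 135, 127], [15, 138, 126], [15, 135, 119], [176, 21, 96], [0, 19, 95], [0, 19, 96], [176, 19, 95], [0, 15, 105], [0, 16, 112], [176, 18, 111], [173, 18, 111], [176, 18, 112], [176, 18, 112], [176, 16, 111], [176, 17, 118], [0, 17, 105], [0, 18, 102], [0, 15, 102], [0, 15, 99], [175, 16, 96], [13, 167, 75], [13, 166, 80], [13, 168, 82], [13, 168, 82]]
t 10.55 pos [ 0.5473 -0.0133  0.0748] yaw 8.8 F [-0.4  0.4 -5.1] open 0.0281 grip 41.2
shift cm [1.74 0.03 0.63] turn 0.0
```

>>> {"fn": "servo_tool", "kwargs": {"increments": [[[2.78, 0, 0, 0.2, 0], [2.8, 0, 0, 0.2, 0]]], "newtons": 20}}

```text
t: 10.75
tool_pos: [0.5478, -0.0134, 0.0733]
tool_rot: [3.132, 0.241, 0.0]
contact_force: [-0.7, -0.2, -4.6]
opening: 0.0282
grip_force: 35.8
```

>>> {"fn": "servo_tool", "kwargs": {"increments": [[[2.82, 0, 0, 0, 0]]], "newtons": 20}}

```text
t: 10.85
tool_pos: [0.5477, -0.0134, 0.0733]
tool_rot: [-3.132, -0.241, 0.0]
contact_force: [-0.1, -0.6, -3.7]
opening: 0.0281
grip_force: 27.8
```

>>> {"fn": "servo_tool", "kwargs": {"increments": [[[2.84, 0, 0, 0, 0]]], "newtons": 20}}

```text
t: 10.95
tool_pos: [0.5476, -0.0134, 0.0733]
tool_rot: [-3.132, -0.241, 0.0]
contact_force: [-0.1, 0.6, -4.5]
opening: 0.0283
grip_force: 20.3
```

>>> {"fn": "servo_tool", "kwargs": {"increments": [[[2.86, 0, 0, 0, 0], [2.865, 0, 0, 0, 0]]]}}

```text
t: 11.15
tool_pos: [0.5476, -0.0134, 0.0733]
tool_rot: [-3.132, -0.241, 0.0]
contact_force: [0.0, -0.6, -4.5]
opening: 0.0284
grip_force: 11.9
```

>>> {"fn": "servo_tool", "kwargs": {"increments": [[[2.87, 0, 0, 0, 0], [2.875, 0, 0, 0, 0]]]}}

```text
t: 11.35
tool_pos: [0.5476, -0.0134, 0.0733]
tool_rot: [-3.132, -0.241, 0.0]
contact_force: [0.8, -0.5, -4.8]
opening: 0.0284
grip_force: 8.8
```

```bash
python3 -c "
from h import *;w=snap('wrist','pics/w7')
g=cv2.cvtColor(w['img'],cv2.COLOR_RGB2HSV)[:,316];r=[v for v in range(120,240) if g[v,1]<50];print('foot rows',r[0],r[-1])
g=cv2.cvtColor(load('pics/w6')['img'],cv2.COLOR_RGB2HSV)[:,316];r=[v for v in range(125,240) if g[v,1]<50];print('before',r[0],r[-1])"; python3 d.py .5646 -.011 .0685 8.8; python3 tilt.py pics/w7 .0645 0,10,20,28
```

```text
foot rows 120 221
before 154 221
t 11.4 pos [ 0.5476 -0.0134  0.0733] yaw 8.8 F [-0.3  0.3 -5.4] open 0.0286 grip 8.8
shift cm [1.71 0.02 0.48] turn 0.0
0.0 end [314. 318.] foot far rim top [314. 198.] near bot rim [315. 267.] far bot [315. 190.]
10.0 end [314. 326.] foot far rim top [314. 187.] near bot rim [315. 249.] far bot [314. 175.]
20.0 end [314. 331.] foot far rim top [314. 177.] near bot rim [315. 231.] far bot [314. 161.]
28.0 end [314. 335.] foot far rim top [314. 171.] near bot rim [315. 218.] far bot [314. 151.]
```

>>> {"fn": "servo_tool", "kwargs": {"increments": [[[2.875, -0.8, 0, 0, 0], [2.875, -1.5, 0, 0, 0], [2.875, -1.5, 0, 0, 0], [2.875, -1.5, 0, 0.12, 0], [2.875, -1.3, 0, 0.12, 0]]]}}

```text
t: 11.9
tool_pos: [0.5356, -0.0155, 0.0732]
tool_rot: [3.132, 0.241, 0.003]
contact_force: [-0.8, 0.1, 0.8]
opening: 0.0285
grip_force: 9.1
```

>>> {"fn": "servo_tool", "kwargs": {"increments": [[[2.875, 0.4, 0, 0, 0], [2.875, 0.8, 0, 0, 0], [2.875, 1.2, 0, 0, 0], [2.875, 1.6, 0, 0.05, 0], [2.875, 1.6, 0, 0.05, 0]]]}}

```text
t: 12.4
tool_pos: [0.5516, -0.0129, 0.0718]
tool_rot: [3.132, 0.241, 0.002]
contact_force: [0.8, 0.6, -0.4]
opening: 0.0286
grip_force: 8.7
```

```bash
cat > foot.py <<'E'
from h import *;import sys
w=snap('wrist',sys.argv[1]);g=cv2.cvtColor(w['img'],cv2.COLOR_RGB2HSV)
m=cv2.inRange(g,(0,0,0),(180,60,255))[:,316];r=[v for v in range(140,260) if m[v]];print('foot rows',r[0],r[-1])
E
python3 foot.py pics/w8;python3 d.py .5646 -.011 .0685 8.8; python3 tilt.py pics/w8 .0645 0,10,20,28
```

```text
foot rows 178 230
t 12.45 pos [ 0.5515 -0.0129  0.0718] yaw 8.81 F [ 0.9 -0.   0.4] open 0.029 grip 8.7
shift cm [1.33 0.01 0.33] turn 0.01
0.0 end [314. 318.] foot far rim top [314. 198.] near bot rim [315. 267.] far bot [315. 190.]
10.0 end [314. 326.] foot far rim top [314. 187.] near bot rim [315. 249.] far bot [314. 175.]
20.0 end [314. 331.] foot far rim top [314. 177.] near bot rim [315. 231.] far bot [314. 161.]
28.0 end [314. 335.] foot far rim top [314. 171.] near bot rim [315. 218.] far bot [314. 151.]
```

Now it pivots; the tilt is about 10°. Finish the arc.

>>> {"fn": "servo_tool", "kwargs": {"increments": [[[2.875, 0.3, 0, 0.1, 0], [2.875, 0.6, 0, 0.2, 0], [2.875, 0.9, 0, 0.3, 0], [2.875, 1.2, 0, 0.4, 0], [2.875, 1.3, 0, 0.45, 0]]]}}

```text
t: 12.95
tool_pos: [0.564, -0.0108, 0.0675]
tool_rot: [-3.132, -0.241, -0.001]
contact_force: [-2.2, 0.9, 8.8]
opening: 0.0286
grip_force: 9.2
```

```bash
python3 foot.py pics/w9;python3 d.py .5646 -.011 .0685 8.8
```

```text
foot rows 140 237
t 13.0 pos [ 0.564  -0.0108  0.0676] yaw 8.81 F [0.3 1.5 5.6] open 0.0288 grip 8.9
shift cm [ 0.06  0.02 -0.09] turn 0.01
```

>>> {"fn": "servo_tool", "kwargs": {"increments": [[[2.9, 0, 0, 0, 0], [3.5, 0, 0, 0, 0], [3.8, 0, 0, 0, 0], [3.8, 0, 0, 0, 0], [3.8, 0, 0, 0, 0]]]}}

```text
t: 13.5
tool_pos: [0.563, -0.011, 0.0665]
tool_rot: [-3.132, -0.241, 0.002]
contact_force: [-0.3, 0.8, 0.3]
opening: 0.0379
grip_force: 0.0
```

```bash
python3 foot.py pics/w10;python3 d.py .5646 -.011 .0685 8.8; python3 tilt.py pics/w10 .0635 0,5,10
```

```text
foot rows 140 236
t 13.55 pos [ 0.5631 -0.011   0.0667] yaw 8.8 F [ 1.2 -0.1 -0.3] open 0.0381 grip 0.0
shift cm [ 0.15  0.03 -0.18] turn -0.0
0.0 end [314. 320.] foot far rim top [314. 198.] near bot rim [315. 267.] far bot [315. 190.]
5.0 end [314. 324.] foot far rim top [314. 193.] near bot rim [315. 258.] far bot [315. 183.]
10.0 end [314. 328.] foot far rim top [314. 187.] near bot rim [315. 250.] far bot [314. 176.]
```

View pics/w10.png

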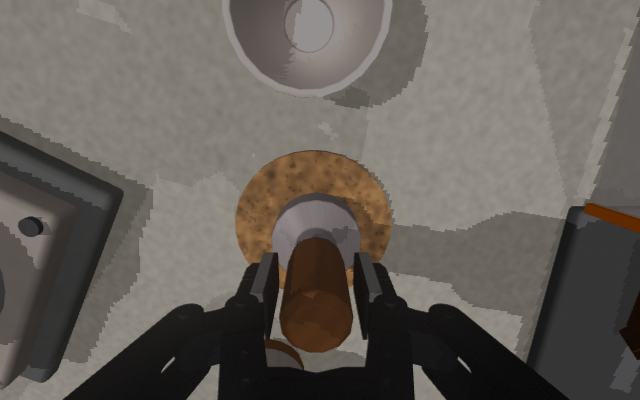

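The tamper stands upright on the mat, foot centred at about (315,225). Now a firm regrip, lift and move towards the press.

>>> {"fn": "servo_tool", "kwargs": {"increments": [[[2, 0.1, 0, -0.2, 0], [2, 0.1, 0, -0.2, 0], [2, 0.1, 0, -0.2, 0], [2, 0.1, 0, -0.2, 0], [2, 0.1, 0, -0.2, 0]]], "newtons": 80}}

```text
t: 14.05
tool_pos: [0.564, -0.0107, 0.0685]
tool_rot: [-3.132, -0.241, 0.002]
contact_force: [0.7, 0.6, -4.6]
opening: 0.0272
grip_force: 78.9
```

>>> {"fn": "servo_tool", "kwargs": {"increments": [[[2, 0, 0, -1, 0], [2, 0, 0, -4, 0], [2, 0, 0, -8, 0], [2, 0, 0, -11, 0], [2, 0, 0, -11, 0]]]}}

```text
t: 14.55
tool_pos: [0.5682, -0.0113, 0.1861]
tool_rot: [3.13, 0.241, 0.019]
contact_force: [-0.1, 0.3, -3.1]
opening: 0.0276
grip_force: 79.6
```

```bash
python3 d.py .525 .2021 .18 8.8; python3 -c "
from h import *
w=load('pics/w10');c=np.array([.988,.153,0])
print('mat far edge',onz(w,313,150.5,.004)-.05*c, 'L/R',onz(w,235,222,.004),onz(w,391,222,.004))"
```

```text
t 14.55 pos [ 0.5682 -0.0113  0.1861] yaw 8.81 F [-0.1  0.3 -3.1] open 0.0276 grip 79.6
shift cm [ -1.01 -21.75   0.52] turn 0.01
mat far edge [ 0.56440369 -0.00984591  0.004     ] L/R [0.56135885 0.03991264 0.004     ] [ 0.57652211 -0.05803248  0.004     ]
```

>>> {"fn": "servo_tool", "kwargs": {"increments": [[[2, -0.2, -4.5, 0, 0], [2, -0.3, -9, 0, 0], [2, -0.5, -13.5, 0, 0], [2, -0.6, -18, 0, 0], [2, -0.7, -20.5, 0, 0]]]}}

```text
t: 15.05
tool_pos: [0.5241, 0.1934, 0.1769]
tool_rot: [-3.131, -0.244, 0.005]
contact_force: [0.2, -0.1, -4.1]
opening: 0.0271
grip_force: 80.6
```

>>> {"fn": "servo_tool", "kwargs": {"increments": [[[2, 0, -0.8, 0, 0], [2, 0, -1.2, 0, 0], [2, 0, -1.2, 1.5, 0], [2, 0, -1.2, 2.5, 0], [2, 0, -1.2, 2.5, 0]]]}}

```text
t: 15.55
tool_pos: [0.5226, 0.201, 0.1505]
tool_rot: [3.131, 0.238, -0.01]
contact_force: [-0.6, -0.5, -4.7]
opening: 0.027
grip_force: 80.5
```

```bash
python3 d.py .525 .2021 .136 8.8; python3 - <<'E'
from h import *
w=snap('wrist','pics/w11');s=snap('side','pics/s11')
cv2.imwrite('pics/c11.png',cv2.hconcat([w['img'][:,160:480],cv2.resize(s['img'][80:220,230:370],(400,400))])[:,:,::-1])
print(proj(w,(.525,.2021,.07)),proj(w,(.525+.05*.988,.2021+.05*.153,.07)))
E
python3 tilt.py pics/w11 .0645 0,4,8
```

```text
t 15.55 pos [0.5226 0.201  0.1505] yaw 8.71 F [-0.6 -0.5 -4.7] open 0.027 grip 80.5
shift cm [ 0.26 -0.08  1.44] turn -0.09
(np.float64(313.4161610455476), np.float64(216.62612361330375)) (np.float64(313.1476633872828), np.float64(143.94649368637633))
0.0 end [314. 318.] foot far rim top [314. 198.] near bot rim [315. 267.] far bot [315. 190.]
4.0 end [314. 321.] foot far rim top [314. 193.] near bot rim [315. 259.] far bot [315. 184.]
8.0 end [314. 324.] foot far rim top [314. 189.] near bot rim [315. 252.] far bot [314. 178.]
```

View pics/c11.png

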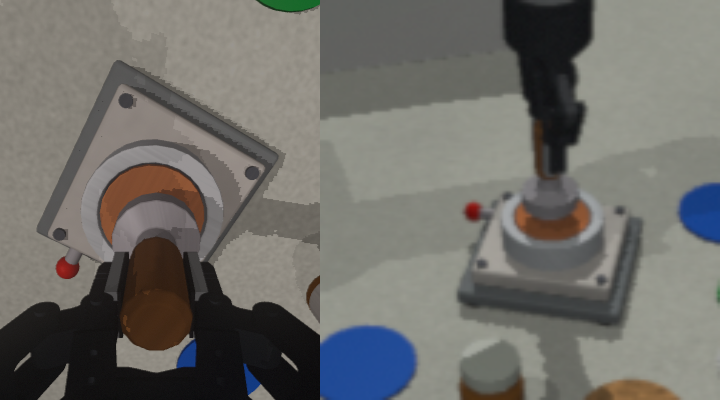

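The foot is centred over the copper plate to within 2 mm and looks square. The collar is centred at wrist px (312,217). Press slowly.

>>> {"fn": "servo_tool", "kwargs": {"increments": [[[2, 0.2, -0.2, 0, 0], [2, 0.2, -0.2, 0.5, 0], [2, 0.2, -0.2, 1.0, 0], [2, 0.2, -0.2, 1.4, 0], [2, 0.2, -0.2, 1.4, 0]]], "newtons": 100}}

```text
t: 16.15
tool_pos: [0.5253, 0.2047, 0.1389]
tool_rot: [3.132, 0.241, -0.003]
contact_force: [-0.6, 0.1, -4.8]
opening: 0.0268
grip_force: 98.6
```

>>> {"fn": "servo_tool", "kwargs": {"increments": [[[2, 0, 0, 0.15, 0], [2, 0, 0, 0.3, 0], [2, 0, 0, 0.45, 0], [2, 0, 0, 0.6, 0], [2, 0, 0, 0.7, 0]]]}}

```text
t: 16.65
tool_pos: [0.5262, 0.2049, 0.1333]
tool_rot: [-3.132, -0.241, -0.0]
contact_force: [-0.7, 0.6, -1.6]
opening: 0.027
grip_force: 98.7
```

```bash
python3 d.py .525 .203 .1185 8.8
```

```text
t 16.65 pos [0.5262 0.2049 0.1333] yaw 8.8 F [-0.7  0.6 -1.6] open 0.027 grip 98.7
shift cm [-0.15  0.17  1.48] turn 0.0
```

>>> {"fn": "servo_tool", "kwargs": {"increments": [[[2, 0, 0, 0.15, 0], [2, 0, 0, 0.3, 0], [2, 0, 0, 0.45, 0], [2, 0, 0, 0.6, 0], [2, 0, 0, 0.75, 0]]]}}

```text
t: 17.15
tool_pos: [0.5264, 0.205, 0.1271]
tool_rot: [-3.132, -0.241, -0.001]
contact_force: [-4.4, -1.5, 5.5]
opening: 0.0271
grip_force: 99.4
```

>>> {"fn": "servo_tool", "kwargs": {"increments": [[[2, 0, 0, 0.15, 0], [2, 0, 0, 0.3, 0], [2, 0, 0, 0.45, 0], [2, 0, 0, 0.6, 0], [2, 0, 0, 0.7, 0]]]}}

```text
t: 17.65
tool_pos: [0.5258, 0.2047, 0.1181]
tool_rot: [3.132, 0.241, -0.001]
contact_force: [-1.1, -0.7, 1.3]
opening: 0.0271
grip_force: 99.0
```

```bash
python3 d.py .525 .203 .1185 8.8
```

```text
t 17.65 pos [0.5258 0.2047 0.1181] yaw 8.8 F [-1.1 -0.7  1.3] open 0.0271 grip 99.0
shift cm [-0.11  0.16 -0.04] turn -0.0
```

>>> {"fn": "servo_tool", "kwargs": {"increments": [[[2, 0, 0, 0.1, 0], [2, 0, 0, 0.15, 0], [2, 0, 0, 0.2, 0], [2, 0, 0, 0.2, 0], [2, 0, 0, 0.2, 0]]]}}

```text
t: 18.15
tool_pos: [0.5262, 0.2048, 0.118]
tool_rot: [3.132, 0.241, -0.0]
contact_force: [-4.7, -0.8, 6.2]
opening: 0.0269
grip_force: 99.6
```

```bash
python3 d.py .525 .203 .1185 8.8
```

```text
t 18.15 pos [0.5262 0.2048 0.118 ] yaw 8.81 F [-4.7 -0.8  6.2] open 0.0269 grip 99.6
shift cm [-0.14  0.16 -0.05] turn 0.01
```

>>> {"fn": "servo_tool", "kwargs": {"increments": [[[2, 0, 0, 0.1, 0], [2, 0, 0, 0.2, 0], [2, 0, 0, 0.3, 0], [2, 0, 0, 0.3, 0], [2, 0, 0, 0.3, 0]]]}}

```text
t: 18.65
tool_pos: [0.5267, 0.2049, 0.1177]
tool_rot: [3.132, 0.241, 0.0]
contact_force: [-10.0, -4.2, 19.6]
opening: 0.0271
grip_force: 101.0
```

```bash
python3 d.py .525 .203 .1185 8.8; python3 foot.py pics/w12; python3 tilt.py pics/w12 .0645 0,4,8
```

```text
t 18.65 pos [0.5267 0.2049 0.1177] yaw 8.81 F [-10.   -4.2  19.6] open 0.0271 grip 101.0
shift cm [-0.2   0.17 -0.08] turn 0.01
foot rows 140 236
0.0 end [314. 318.] foot far rim top [314. 198.] near bot rim [315. 267.] far bot [315. 190.]
4.0 end [314. 321.] foot far rim top [314. 193.] near bot rim [315. 259.] far bot [315. 184.]
8.0 end [314. 324.] foot far rim top [314. 189.] near bot rim [315. 252.] far bot [314. 178.]
```

View pics/w12.png

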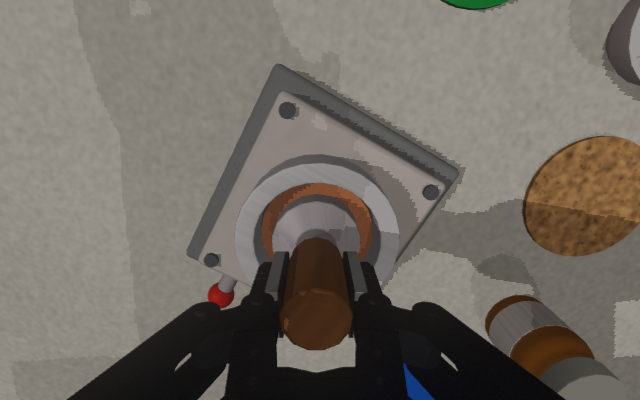

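```bash
python3 - <<'E'
from h import *
for f in('w10','w12'):
    g=cv2.cvtColor(load('pics/'+f)['img'],cv2.COLOR_RGB2HSV)[:,316];print(f,[(v,int(g[v,1]),int(g[v,2])) for v in range(184,206)])
    h=cv2.cvtColor(load('pics/'+f)['img'],cv2.COLOR_RGB2HSV)[:,316];print([v for v in range(230,380) if h[v,1]>120][-1])
E
```

```text
w10 [(184, 140, 120), (185, 137, 119), (186, 137, 117), (187, 137, 115), (188, 138, 109), (189, 143, 105), (190, 138, 100), (191, 138, 98), (192, 77, 79), (193, 34, 68), (194, 27, 67), (195, 27, 67), (196, 26, 68), (197, 23, 66), (198, 23, 67), (199, 25, 71), (200, 17, 107), (201, 17, 123), (202, 16, 124), (203, 15, 123), (204, 16, 124), (205, 17, 122)]
351
w12 [(184, 153, 125), (185, 154, 126), (186, 152, 126), (187, 153, 127), (188, 155, 128), (189, 153, 128), (190, 155, 127), (191, 156, 126), (192, 155, 127), (193, 136, 116), (194, 35, 73), (195, 19, 68), (196, 19, 68), (197, 15, 68), (198, 22, 69), (199, 22, 69), (200, 19, 67), (201, 17, 105), (202, 15, 123), (203, 14, 127), (204, 14, 126), (205, 16, 126)]
349
```

The foot is square: its rim matches the free-standing picture within about 1 px. The plate has bottomed out. Lift slowly and check that it stays down.

>>> {"fn": "servo_tool", "kwargs": {"increments": [[[2, 0, 0, -0.3, 0], [2, 0, 0, -0.6, 0], [2, 0, 0, -1, 0], [2, 0, 0, -2, 0], [2, 0, 0, -3, 0]]]}}

```text
t: 19.2
tool_pos: [0.5257, 0.2048, 0.1435]
tool_rot: [3.132, 0.241, -0.002]
contact_force: [-0.9, -0.6, -4.7]
opening: 0.0269
grip_force: 98.6
```

>>> {"fn": "servo_tool", "kwargs": {"increments": [[[2, 0, 0, -2, 0], [2, 0, 0, -4, 0], [2, 0, 0, -4.5, 0], [2, 0.2, 4.5, -4.5, 0], [2, 0.4, 9, -4.5, 0]]]}}

```text
t: 19.7
tool_pos: [0.5438, 0.1164, 0.1889]
tool_rot: [3.132, 0.246, 0.002]
contact_force: [1.7, 0.5, -6.2]
opening: 0.027
grip_force: 99.7
```

```bash
python3 - <<'E'
from h import *
s=snap('side','pics/s13');snap('top','pics/t13')
for f in('s11','s13'):pass
w=snap('wrist','pics/w13')
t=load('pics/t13')
cv2.imwrite('pics/c13.png',cv2.hconcat([cv2.resize(s['img'][110:210,250:370],(400,333)),cv2.resize(t['img'][150:250,190:310],(400,333))])[:,:,::-1])
E
python3 d.py .5645 -.010 .1 8.8
```

```text
t 19.85 pos [0.544  0.1144 0.1883] yaw 8.57 F [-0.3  0.1 -5.1] open 0.0268 grip 100.5
shift cm [ 0.17 12.61  8.83] turn -0.23
```

View pics/c13.png

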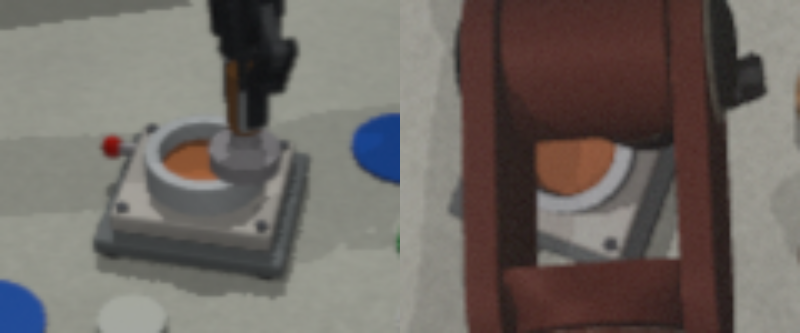

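The plate stays down, recessed in its collar at the left of the crop. I have now viewed 13 pictures, 3 over the limit of 10, so I'll use numeric checks only from here. Set the tamper down on the mat.

>>> {"fn": "servo_tool", "kwargs": {"increments": [[[2, 0, 4.5, 0, 0], [2, 0.1, 9, 0, 0], [2, 0.2, 12, 0, 0], [2, 0.2, 12.6, 0, 0], [2, 0.2, 12.6, 3, 0]]]}}

```text
t: 20.35
tool_pos: [0.5688, -0.0085, 0.1634]
tool_rot: [3.131, 0.239, 0.016]
contact_force: [1.5, -0.3, -3.9]
opening: 0.0267
grip_force: 101.6
```

>>> {"fn": "servo_tool", "kwargs": {"increments": [[[2, 0, 0, 3, 0], [2, 0, 0, 5, 0], [2, 0, 0, 6.5, 0], [2, 0, 0, 7.5, 0], [2, 0, 0, 7.5, 0]]]}}

```text
t: 20.85
tool_pos: [0.5641, -0.007, 0.0822]
tool_rot: [-3.131, -0.242, 0.004]
contact_force: [-1.3, 0.6, -4.9]
opening: 0.0272
grip_force: 101.4
```

```bash
python3 d.py .5645 -.010 .068 8.8
```

```text
t 20.85 pos [ 0.5641 -0.007   0.0822] yaw 8.84 F [-1.3  0.6 -4.9] open 0.0272 grip 101.4
shift cm [-0.01  0.31  1.42] turn 0.04
```

>>> {"fn": "servo_tool", "kwargs": {"increments": [[[2, 0, 0.3, 0.4, 0], [2, 0, 0.3, 0.8, 0], [2, 0, 0.3, 1.1, 0], [2, 0, 0.3, 1.3, 0], [2, 0, 0.3, 1.3, 0]]]}}

```text
t: 21.35
tool_pos: [0.5653, -0.0107, 0.0704]
tool_rot: [-3.132, -0.241, 0.001]
contact_force: [-0.8, -0.0, -5.7]
opening: 0.0269
grip_force: 101.4
```

>>> {"fn": "servo_tool", "kwargs": {"increments": [[[2, 0, 0, 0.1, 0], [2, 0, 0, 0.2, 0], [2, 0, 0, 0.2, 0]]]}}

```text
t: 21.65
tool_pos: [0.5654, -0.0106, 0.0685]
tool_rot: [-3.132, -0.241, 0.0]
contact_force: [-0.1, 0.3, -4.3]
opening: 0.0274
grip_force: 101.4
```

>>> {"fn": "servo_tool", "kwargs": {"increments": [[[2, 0, 0, 0.1, 0], [2, 0, 0, 0.15, 0], [2, 0, 0, 0.15, 0]]]}}

```text
t: 21.95
tool_pos: [0.5658, -0.0107, 0.0682]
tool_rot: [3.132, 0.241, 0.0]
contact_force: [-6.0, 0.7, 5.0]
opening: 0.0268
grip_force: 102.2
```

>>> {"fn": "servo_tool", "kwargs": {"increments": [[[2, 0, 0, 0.05, 0], [2, 0, 0, 0.1, 0], [2, 0, 0, 0.1, 0]]]}}

```text
t: 22.25
tool_pos: [0.5659, -0.0107, 0.0682]
tool_rot: [3.132, 0.241, -0.0]
contact_force: [-7.1, 0.6, 10.6]
opening: 0.0272
grip_force: 102.9
```

On the mat. Ease the preload, open, and rise.

>>> {"fn": "servo_tool", "kwargs": {"increments": [[[2.6, 0, 0, -0.15, 0], [2.7, 0, 0, -0.15, 0], [2.8, 0, 0, -0.15, 0], [2.86, 0, 0, -0.15, 0], [2.9, 0, 0, -0.15, 0]]]}}

```text
t: 22.75
tool_pos: [0.5661, -0.0108, 0.0679]
tool_rot: [3.132, 0.241, 0.003]
contact_force: [1.8, -0.7, -0.0]
opening: 0.0288
grip_force: 2.6
```

>>> {"fn": "servo_tool", "kwargs": {"increments": [[[3.2, 0, 0, 0, 0], [4, 0, 0, 0, 0], [5, 0, 0, 0, 0], [6, 0, 0, 0, 0], [6, 0, 0, 0, 0]]]}}

```text
t: 23.25
tool_pos: [0.5654, -0.0107, 0.0675]
tool_rot: [-3.132, -0.241, 0.0]
contact_force: [0.8, -0.3, -0.4]
opening: 0.0599
grip_force: 0.0
```

>>> {"fn": "servo_tool", "kwargs": {"increments": [[[6, 0, 0, -3, 0], [6, 0, 0, -7, 0], [6, 0, 0, -11, 0], [6, 0, 0, -14, 0], [6, 0, 0, -14, 0]]]}}

```text
t: 23.75
tool_pos: [0.5685, -0.011, 0.2142]
tool_rot: [3.13, 0.241, 0.017]
contact_force: [0.3, 0.5, 0.6]
opening: 0.06
grip_force: 0.0
```

```bash
python3 d.py .5645 -.010 .068 8.8; python3 - <<'E'
from h import *
w=snap('wrist','pics/w14');s=snap('side','pics/s14')
print('expect axis end',proj(w,(.5645,-.01,.094)),proj(s,(.5645,-.01,.094)),'mat far',proj(w,(.6139,-.0024,.004)),'handle low',proj(w,(.5645,-.01,.046)),proj(s,(.5645,-.01,.046)))
# handle (darker, redder than cork) and steel foot
for n,d in(('w',w),('s',s)):
    g=cv2.cvtColor(d['img'],cv2.COLOR_RGB2HSV);p=proj(d,(.5645,-.01,.07));x,y=map(int,p)
    print(n,[g[v,x].tolist() for v in range(y-60,y+61,6)])
# press plate copper and jar/bowl, hood orange edge in side
g=cv2.cvtColor(s['img'],cv2.COLOR_RGB2HSV);m=cv2.inRange(g,(4,90,60),(20,255,255));n,_,st,ce=cv2.connectedComponentsWithStats(m)
for i in range(1,n):
    if st[i,4]>60 and ce[i][0]<480 and ce[i][0]>260:print(st[i],ce[i].round(1))
E
```

```text
t 23.75 pos [ 0.5685 -0.011   0.2142] yaw 8.81 F [0.3 0.5 0.6] open 0.06 grip 0.0
shift cm [-0.53 -0.21 14.61] turn 0.01
expect axis end (np.float64(312.18220050289784), np.float64(208.35017343080256)) (np.float64(340.1378438266288), np.float64(201.894842917233)) mat far (np.float64(312.58827638364085), np.float64(134.85323393748433)) handle low (np.float64(312.46624608026457), np.float64(192.13258609803447)) (np.float64(339.2065397621019), np.float64(215.7106752705827))
w [[15, 130, 139], [15, 132, 135], [15, 131, 132], [14, 93, 96], [176, 16, 129], [0, 16, 130], [0, 16, 115], [12, 137, 67], [12, 131, 64], [13, 155, 97], [12, 156, 111], [13, 157, 115], [13, 160, 115], [13, 154, 111], [15, 133, 136], [20, 25, 151], [22, 25, 150], [21, 24, 151], [18, 25, 151], [21, 23, 153], [18, 27, 113]]
s [[0, 0, 22], [0, 12, 21], [105, 10, 50], [90, 9, 85], [60, 7, 70], [34, 17, 105], [34, 15, 136], [33, 15, 156], [35, 18, 156], [14, 168, 117], [14, 160, 70], [14, 155, 66], [15, 164, 67], [150, 5, 97], [150, 7, 78], [16, 134, 105], [20, 37, 103], [34, 16, 115], [33, 16, 155], [35, 18, 156], [36, 17, 154]]
[ 188    0  190   37 2289] [286.6  12.5]
[327   0  45  14 108] [350.6   2.8]
[436 150  20  19 193] [445.2 159.3]
[299 152  25  12 230] [310.8 157.6]
[421 152  19  19 195] [429.6 161.2]
[448 170  22  23 233] [458.6 181.1]
[432 172  15  10 114] [438.6 176.7]
[439 183  15  11 124] [445.4 188.4]
[463 193  15  12 134] [469.8 198.9]
[446 195  16  12 138] [452.7 200.8]
[320 200  39  44 770] [339.2 224.7]
[470 206  17  13 149] [477.9 212.2]
[453 208  17  13 153] [460.3 214.3]
[279 213  22  13 175] [290.  219.8]
[385 223  46 123 588] [412.  285.1]
[453 222  25  26 335] [464.1 233.3]
[469 237  18  14 187] [477.3 243.9]
```

```bash
python3 -c "
from station import ctrl
print(ctrl.finish_job())"
```

```text
the job is handed in; nothing more can be done
None
```

The job is handed in: from the camera and force readings, the hood is open, the ejector plate is latched down, the tamper stands upright on the cork mat, and the jar has not moved. The hand-in returned no verdict, I did not re-measure the small white bowl, and I viewed 13 pictures, 3 over the limit of 10.

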